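# Plug the reagent cassette into its keyed dock

## Robot

A 6-joint arm with a two-finger parallel gripper is mounted at the origin on the work surface. World frame = base frame: x ahead of the robot, y to its left, z up, the work surface at z = 0. Lengths are in m, angles in degrees, forces in N, time in s.
With the tool pointing down it reaches from about 0.375 to 0.825 m from the base axis. Payload 5.5 kg.
Tool frame: the origin (TCP) lies midway between the tips of the shut fingers; the grasp point (between the pads) lies 19 mm behind it (ctrl.pinch_z is the distance from the TCP to the grasp point, in m); z points along the fingers, y is the direction in which the jaws open and shut (so a half turn about z gives the same grasp; the last joint's range is limited). The gripper opens to 85 mm and grips with 20 to 120 N. Pads are 22 mm wide; open, the fingers measure 114 mm over their backs; the gripper's body (76 mm by 85 mm) begins 54 mm behind the grasp point. The pads swing forward as they close: fully open they stand 13 mm farther back than shut.
Start: joints at [-75.115, 17.962, -2.699, 69.339, 0, 90], TCP at [0.154, -0.58, 0.194] pointing down, gripper open.
Joint ranges: [-152.73, 152.73], [-39.44, 99.34], [-58.76, 71.6], [-118.89, 123.64], [-81.53, 83.1], [-180, 180]. Speed limits (degrees/s): [136.94, 136.94, 172.46, 180, 180, 180].

## Interface

Orientations are given as a 3x3 rotation matrix whose columns are the frame's x, y, z axes.
In Python, from plant import ctrl gives the robot as it stands. The module is installed in compiled form; this text tells all that it offers.
- The arm moves only by the tool arm_command, never from a script. Its argument "deltas" is a list of rows, each a list of 5 numbers: the finger opening in mm, from 0 to 85.4, then the shift along the tool's x, y, z in mm, then the turn about the tool's z in degrees. A call has 1 to 5 rows; each row shifts and turns the commanded pose from where the row before left it, along the tool's axes as they then stand; what a row does not reach is not made up. A row lasts 1/8 s, in which the tool goes at most 62.5 mm and 10.7 degrees, less where a joint would pass 70% of its speed; a pose out of reach is approached as far as the arm can. A call with a gripper value outside its range is refused whole. The fingers move at their own pace and stop on an object; "squeeze" is the grip in N (left out, the last holds). Time passes only in rows, so rows that do not move let the fingers close. It gives the time, the measured TCP pose, the force and the opening at its end, in the units of the state.
- ctrl.state(): the state, without advancing time (a new reading comes with each control period).
- ctrl.camera(name): name is "side" or "top"; returns the picture (480x640x3 uint8, red, green, blue); there is no depth.
- ctrl.camera_info(name): a dict with "mtx" (3x3 intrinsics, pixels), "xyz" and "orientation" of the camera in the world. Camera axes: x right, y down, z forward; pixel columns grow to the right and rows downward; lengths in m; the calibration is good to about 2 mm. A picture is of the moment at which its call begins. camera_info takes no time and is no camera call.
- ctrl.sign_off(): hands the job in, once; it reports no verdict.
Trained networks look in the newest picture that a camera, given by its name, has taken for a name from the list of things; names that differ only in an ending like _2 or _b are one class to them, and where a whole thing is asked for, a point or a joint stands for the part that bears it (a point fixed in the world has none). Each returns a list of dicts, best first, with "score" (0 to 1); they miss things now and then, are a little off and sometimes report something else, mostly with a low value. They report only what shows in the picture. A call takes as long as a camera call.
- ctrl.regions_of(camera, name): "region" (480x640 bool, what is visible of it) and "box" ([centre column, centre row, width, height] in pixels, round what is visible of it).
- ctrl.tip_of(camera, name): "xy" ([column, row] in pixels: a listed point, or the origin of a listed thing).
The state is a dict: "time": time; "qpos": joint angles; "qd": joint speeds; "effort": joint torques, N m; "eef_pos": TCP position; "tcp_rot": TCP orientation; "force": force on the tool from outside, world axes, zero at the start; "ft_torque": the same for the moment, N m; "finger_gap": finger opening in m.
Only numpy, scipy, OpenCV 4.12 (cv2) and the standard library are available. Lean on these libraries where they do the work, as an engineer would, in place of code of your own. Each camera call takes 0.05 s, during which the arm holds its last target. There are 200 camera calls.

## Task

Plug the reagent cassette into the dock whose socket is wide enough for its plug: push it along the bench in front of that dock, line it up, and push it in until its shoulder is fully home against the dock's face. Keep the cassette on the bench, do not lift or tip it, and leave the other lab things where they are.

Things in the scene. Friction and masses are not known exactly. Their poses are not given: they have to be found in the camera images.
- cassette: Loose off-white cassette, 0.4 kg: box 80 mm long (x), 90 wide (y), 62 high, two grey caps on top (to 74 high); on its front a grey plug 45 long, 50 wide, 4 to 44 above the bench, tip corners rounded 8. Origin: middle of the shoulder (box front, where the plug starts) at bench level; x along the plug: box x -80 to 0, plug x 0 to +45 mm; z up. Too wide to grip; push it.
- dock_wide: The dock that fits, near or far one of two: fixed block 110 mm wide (y), 85 deep (x), 72 high, on the robot's right, mouth to its left. Socket 54 wide, 50 high, 67 deep, no floor, roofless for the first 35; V lead-in 74 wide at the face, 54 at 10 deep. Origin: middle of the mouth in the face plane at bench level; x points into the dock. Home: cassette origin and x axis coincide with these.
- dock_narrow: The other dock: same block and frame as the wide one, but its socket is only 28 mm wide (lead-in 48 mm wide at the face), so the plug cannot enter. It stays empty.
- white_bottle: Bystander: white plastic bottle with brown cap, 68 mm across, 170 mm high. Origin: centre of its underside.
- amber_bottle: Bystander: small amber glass bottle with black cap, 50 mm across, 95 mm high. Origin: centre of its underside.
- jar: Bystander: clear sample jar with red cap, 56 mm across, 62 mm high. Origin: centre of its underside.
- tube_rack: Bystander: white test-tube rack with tubes, 70 mm (x) by 200 mm (y), 96 mm high, behind the docks. Origin: centre of its underside.
- tip_box: Bystander: grey pipette-tip box with clear lid, 87 mm (x) by 122 mm (y), 70 mm high. Origin: centre of its underside.
- kidney_dish: Bystander: white enamel kidney dish with dark rim, about 95 mm (x) by 190 mm (y), 33 mm high. Origin: on its underside near the middle.
- scissors: Bystander: steel scissors lying flat, 165 mm long (x), 6 mm thick. Origin: near the pivot.

How it is judged (in metres and radians):
At the end, for the whole second after the job is handed in: The cassette stands flat on the bench at rest, its plug fully in the wide socket: shoulder within 4 mm of the dock's face, within 4 mm of the socket's centre line sideways, pointing within 4 degrees of the socket's axis (x of cassette in the frame of dock_wide between -0.004 and 0.004 m and y of cassette in the frame of dock_wide between -0.004 and 0.004 m and angle between the x axis of cassette and the x axis of dock_wide, either way round below 0.07 rad and angle between cassette's own z axis and vertical below 0.05 rad and height (world z) of cassette below 0.004 m and linear speed of cassette below 0.01 m/s); the robot touches nothing.
It fails at once if the cassette is lifted more than 15 mm off the bench or tipped by more than 17 degrees (height (world z) of cassette above 0.015 m or angle between cassette's own z axis and vertical above 0.3 rad).
It fails at once if a bystander (bottle, jar, rack, tip box, dish or scissors) is moved by more than 30 mm or tipped by more than 29 degrees (distance of any of white_bottle, amber_bottle, jar, tube_rack, tip_box, kidney_dish, scissors from where it was at the start of the episode above 0.03 m or angle between any of white_bottle, amber_bottle, jar, tube_rack, tip_box, kidney_dish, scissors's own z axis and vertical above 0.5 rad).
It also fails if it takes over 58 s, if anything falls off the work surface, if the arm or the gripper's body presses on something with over 40 N, if the wrist force passes 120 N, or if a joint passes its speed limit or range.

## Working session

There is one attempt and no reset: what is moved stays moved. The work goes in short steps, Python scripts to look and compute and a tool call to move; the robot and the scene stay as the last step left them, time stands still between calls to the robot, and variables do not carry over. Pictures are saved under pics/ and viewed, about 8 in all and at most 12, crops included, and the job is handed in when it is done.

Besides the shell and the picture viewer there is one more tool, called after "Call:" by a JSON object that holds its "op" and its "data". arm_command: Moves the arm, as the interface text tells. Its arguments: {"type":"object","properties":{"deltas":{"type":"array","items":{"type":"array","items":{"type":"number"}}},"squeeze":{"type":"number"}},"required":["deltas"]}

```bash
mkdir -p pics; cat > h.py <<'E'
import numpy as np, cv2
from plant import ctrl
def snap(cam,name=None):
    im=ctrl.camera(cam)
    if name: cv2.imwrite(f'pics/{name}.png',im[:,:,::-1])
    return im
def ray(cam,uv,z):
    i=ctrl.camera_info(cam);R=np.array(i['orientation']);c=np.array(i['xyz']);K=np.array(i['mtx'])
    uv=np.atleast_2d(uv).astype(float)
    d=(R@np.linalg.inv(K)@np.c_[uv,np.ones(len(uv))].T).T
    return c+d*((z-c[2])/d[:,2])[:,None]
def proj(cam,P):
    i=ctrl.camera_info(cam);R=np.array(i['orientation']);c=np.array(i['xyz']);K=np.array(i['mtx'])
    q=(K@R.T@(np.atleast_2d(P)-c).T).T
    return q[:,:2]/q[:,2:]
E
python3 - <<'E'
from h import *
np.set_printoptions(precision=4,suppress=True)
for c in('top','side'):
    snap(c,c+'0'); print(c,ctrl.camera_info(c))
    for n in('cassette','dock_wide','dock_narrow','white_bottle','amber_bottle','jar','tube_rack','tip_box','kidney_dish','scissors'):
        for r in ctrl.tip_of(c,n)[:2]: print(n,np.round(r['xy'],1),round(r['score'],2),ray(c,r['xy'],0)[0][:2])
print(ctrl.state())
E
```

```text
top {'mtx': array([[593.2913,   0.    , 330.5606],
       [  0.    , 593.2913, 225.1741],
       [  0.    ,   0.    ,   1.    ]]), 'xyz': array([ 0.3237, -0.0054,  1.4823]), 'orientation': array([[ 0.0189, -0.9871,  0.1593],
       [-0.9998, -0.0205, -0.0083],
       [ 0.0115, -0.1591, -0.9872]])}
cassette [307.1 212. ] 0.74 [0.5956 0.0423]
dock_wide [368.6 197.8] 0.85 [ 0.6357 -0.1136]
dock_narrow [368.1 257. ] 0.88 [ 0.484  -0.1136]
white_bottle [469.3 286.1] 0.6 [ 0.4161 -0.3671]
amber_bottle [275.4 135.5] 0.89 [0.7953 0.1295]
jar [340.6 139.1] 0.71 [ 0.7894 -0.0396]
tube_rack [485.7 188.6] 0.77 [ 0.6662 -0.4138]
tube_rack [341.4 140. ] 0.5 [ 0.787  -0.0417]
tip_box [172.6 249.5] 0.62 [0.493  0.3769]
kidney_dish [202.  324.5] 0.79 [0.3091 0.2935]
scissors [470.6 287. ] 0.49 [ 0.4139 -0.3703]
side {'mtx': array([[463.1178,   0.    , 316.3271],
       [  0.    , 463.1178, 245.1143],
       [  0.    ,   0.    ,   1.    ]]), 'xyz': array([0.064 , 0.8231, 0.6245]), 'orientation': array([[-0.8603, -0.2515,  0.4434],
       [-0.5096,  0.4476, -0.7349],
       [-0.0137, -0.8582, -0.5132]]
[... 478 characters left out ...]
 378.7] 0.77 [0.3072 0.2905]
kidney_dish [315.8 232.7] 0.36 [ 0.6388 -0.1277]
scissors [174.8 334.1] 0.6 [0.6738 0.3661]
scissors [211.3 261.3] 0.38 [0.7922 0.1251]
{'time': 1.1, 'qpos': array([-75.1145,  17.9617,  -2.6984,  69.3376,  -0.0018,  90.    ]), 'qd': array([ 0.0873, -0.0045, -0.0866,  0.0283,  0.0635,  0.1247]), 'effort': array([  0.0014, -53.9472,  34.0057,   0.0015,   0.0004,  -0.    ]), 'eef_pos': array([ 0.1541, -0.5799,  0.1944]), 'tcp_rot': array([[ 0.9664,  0.2569, -0.    ],
       [ 0.2569, -0.9664, -0.    ],
       [-0.    ,  0.    , -1.    ]]), 'force': array([ 0.027 ,  0.2632, -0.4215]), 'ft_torque': array([ 0.0028, -0.0241,  0.0079]), 'finger_gap': 0.08535504664209474}
```

View pics/top0.png

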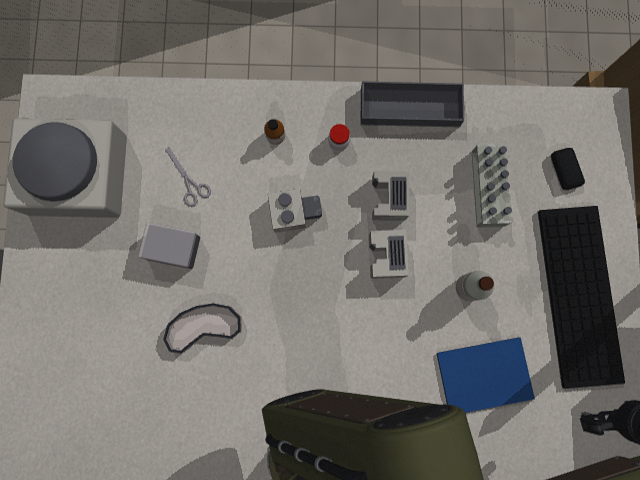

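View pics/side0.png

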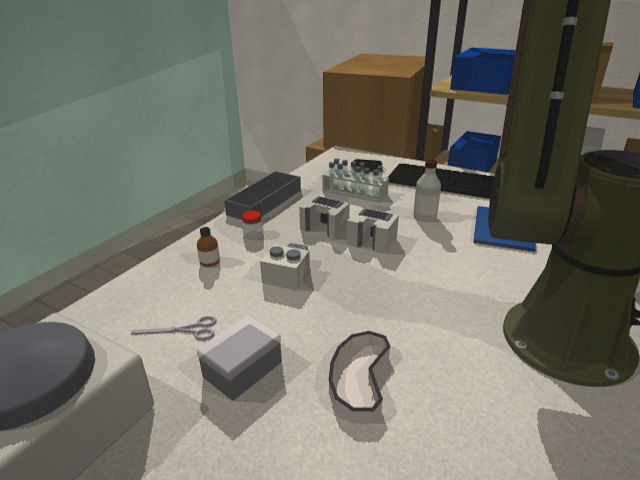

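The top picture shows the cassette at about (290,207), its plug facing right toward the two docks at (390,195) and (390,253). The far, upper one looks wider. I'll zoom in to check.

```bash
python3 - <<'E'
from h import *
im=cv2.imread('pics/top0.png')[160:290,255:425]
cv2.imwrite('pics/top_crop.png',cv2.resize(im,(785,600),interpolation=cv2.INTER_CUBIC))
E
```

```text
(no output)
```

View pics/top_crop.png

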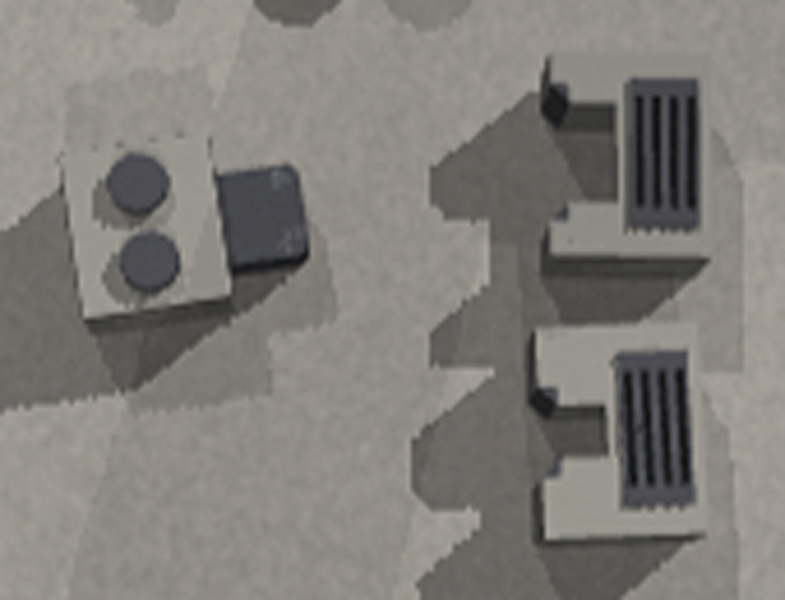

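The far (upper) dock has the wide gap: inner edges at crop rows 103 and 203, about 51 mm. The near dock's gap is narrow. The cassette's top corners are at crop (62,152), (212,135), (231,297) and (86,320), so it is slightly yawed. Next I'll fit the poses.

```bash
cat >> h.py <<'E'
from scipy.optimize import least_squares
def T(p,L):
    c,s=np.cos(p[2]),np.sin(p[2]);L=np.atleast_2d(L)
    return np.c_[p[0]+c*L[:,0]-s*L[:,1],p[1]+s*L[:,0]+c*L[:,1],L[:,2]]
def fit(cam,uv,L,p0):
    r=least_squares(lambda p:(proj(cam,T(p,L))-uv).ravel(),p0,x_scale=[.01,.01,.1],loss='soft_l1')
    return r.x,np.abs(r.fun).max()
CB=np.array([[-80,45,62],[0,45,62],[0,-45,62],[-80,-45,62]])/1000.
CASES=dict(cas=CB)
E
python3 - <<'E'
from h import *
np.set_printoptions(precision=4,suppress=True)
s=lambda a:np.array(a)/(785/170)+[255,160]
# dock: x into -y world; its +y = +x world (upper)
print('cas',fit('top',s([[62,152],[212,135],[231,297],[86,320]]),CB,[.6,.04,-1.5]))
D=np.array([[0,55,72],[85,55,72],[85,-55,72],[0,-55,72],[10,27,72],[35,27,72],[35,-27,72],[10,-27,72]])/1000.
uv=s([[548,53],[712,53],[710,258],[548,256],[570,103],[616,104],[616,201],[568,203]])
p,e=fit('top',uv,D,[.635,-.12,-1.57]);print('dock',p,e);print(proj('top',T(p,D))-uv)
for c in('top','side'):
  for n,q in(('cassette',[ .6,.04]),):
    pass
  print(c,'dock origin px',proj(c,[[p[0],p[1],0]]))
for n,h in(('jar',.0),('amber_bottle',0)):
  print(n)
# regions for refinement
for c in('top',):
  r=ctrl.regions_of(c,'cassette')[0];print(r['score'],r['box'])
E
```

```text
cas (array([ 0.5973,  0.0499, -1.4126]), np.float64(0.7286041572288582))
dock [ 0.6327 -0.1213 -1.5683] 0.6334725696154351
[[ 0.3974 -0.4807]
 [-0.4145  0.1733]
 [ 0.227   0.0353]
 [ 0.1818 -0.1707]
 [-0.324  -0.0647]
 [-0.0449 -0.09  ]
 [-0.0649  0.6335]
 [ 0.0277  0.0112]]
top dock origin px [[371.6034 198.9999]]
side dock origin px [[316.5077 234.242 ]]
jar
amber_bottle
0.76 [296.1, 211.3, 52.0, 38.7]
```

Call:
{"op": "arm_command", "data": {"deltas": [[40, 0, 0, -40, 10], [40, 0, 0, -20, 4.9], [40, 28, -54, 0, 0], [40, 28, -54, 0, 0], [40, 28, -54, 0, 0]]}}

```text
time: 1.78
eef_pos: [0.2387, -0.4164, 0.2544]
tcp_rot: [[1.0, -0.001, 0.001], [-0.001, -1.0, -0.0], [0.001, 0.0, -1.0]]
force: [0.5, 0.9, 0.5]
finger_gap: 0.0399
```

Call:
{"op": "arm_command", "data": {"deltas": [[40, 28, -54, 0, 0], [40, 28, -54, 0, 0], [40, 28, -54, 0, 0], [40, 28, -54, 0, 0], [40, 28, -54, 0, 0]]}}

```text
time: 2.4
eef_pos: [0.379, -0.1462, 0.2548]
tcp_rot: [[1.0, -0.001, 0.001], [-0.001, -1.0, -0.001], [0.001, 0.001, -1.0]]
force: [1.8, -0.3, 0.3]
finger_gap: 0.0401
```

Call:
{"op": "arm_command", "data": {"deltas": [[40, 28, -54, 0, 0], [40, 28, -54, 0, 0], [40, 28, -54, 0, 0], [40, 28, -54, 0, 0], [40, 0, 0, 0, 0]]}}

```text
time: 3.02
eef_pos: [0.4923, 0.036, 0.2544]
tcp_rot: [[0.999, 0.051, -0.002], [0.051, -0.998, 0.031], [-0.0, -0.031, -1.0]]
force: [-0.8, -0.3, 0.1]
finger_gap: 0.0401
```

Call:
{"op": "arm_command", "data": {"deltas": [[40, 0, 0, 0, 0]]}}

```text
time: 3.15
eef_pos: [0.4904, 0.034, 0.2546]
tcp_rot: [[0.999, 0.047, -0.003], [0.048, -0.998, 0.03], [-0.001, -0.03, -1.0]]
force: [-0.1, -0.2, 0.1]
finger_gap: 0.0397
```

```bash
python3 -c "
from h import *
s=ctrl.state();print(s['qpos'],s['eef_pos'],s['tcp_rot'])"
```

```text
[  2.66791123   5.22607516 -10.66745461  74.1875458    1.74260331
 179.94487504] [0.49040535 0.03404841 0.25461148] [[ 0.99886992  0.04744355 -0.00282832]
 [ 0.04750757 -0.99841088  0.03031068]
 [-0.00138578 -0.03041079 -0.99953652]]
```

q6 has hit its 180° limit, because tool yaw = q1 − q6 + 180°. A half turn the other way gives the same jaw line with plenty of room.

Call:
{"op": "arm_command", "data": {"deltas": [[40, 0, 0, 0, -10], [40, 0, 0, 0, -10], [40, 0, 0, 0, -10], [40, 0, 0, 0, -10], [40, 0, 0, 0, -10]]}}

```text
time: 3.78
eef_pos: [0.4901, 0.0332, 0.2551]
tcp_rot: [[0.603, 0.798, -0.002], [0.798, -0.602, 0.03], [0.023, -0.02, -1.0]]
force: [-0.2, 0.8, 0.4]
finger_gap: 0.0397
```

Call:
{"op": "arm_command", "data": {"deltas": [[40, 0, 0, 0, -10], [40, 0, 0, 0, -10], [40, 0, 0, 0, -10], [40, 0, 0, 0, -10], [40, 0, 0, 0, -10]]}}

```text
time: 4.4
eef_pos: [0.4901, 0.0332, 0.2551]
tcp_rot: [[-0.224, 0.975, -0.002], [0.974, 0.224, 0.03], [0.03, 0.005, -1.0]]
force: [0.6, 0.1, -0.2]
finger_gap: 0.04
```

Call:
{"op": "arm_command", "data": {"deltas": [[40, 0, 0, 20, -10], [40, 0, 0, 20, -10], [40, 0, 0, 20, -10], [40, 0, 0, 20, -10], [40, 0, 0, 20, -10]]}}

```text
time: 5.03
eef_pos: [0.49, 0.0363, 0.1546]
tcp_rot: [[-0.891, 0.455, -0.002], [0.455, 0.89, 0.031], [0.015, 0.026, -1.0]]
force: [0.3, 1.1, 0.9]
finger_gap: 0.04
```

Call:
{"op": "arm_command", "data": {"deltas": [[40, 0, 0, 0, -10], [40, 0, 0, 0, -10], [40, 0, 0, 0, -10], [40, 0, 0, 0, 0]]}}

```text
time: 5.52
eef_pos: [0.4902, 0.0365, 0.1552]
tcp_rot: [[-0.999, -0.044, -0.002], [-0.044, 0.999, 0.031], [0.0, 0.031, -1.0]]
force: [0.8, 0.2, -0.0]
finger_gap: 0.0398
```

Call:
{"op": "arm_command", "data": {"deltas": [[40, 0, 22, 30, 2.5], [40, 0, 22, 30, 0], [40, 0, 0, 40, 0], [40, 0, 0, 37, 0], [40, 0, 0, 0, 0]]}}

```text
time: 6.15
eef_pos: [0.4862, 0.0848, 0.0172]
tcp_rot: [[-1.0, -0.001, -0.007], [-0.001, 1.0, 0.03], [0.007, 0.03, -1.0]]
force: [-0.3, -0.2, -0.6]
finger_gap: 0.0402
```

```bash
python3 - <<'E'
from h import *
snap('side','side1')
im=cv2.imread('pics/side1.png')[190:340,220:420]
cv2.imwrite('pics/side1c.png',cv2.resize(im,(800,600),interpolation=cv2.INTER_CUBIC))
s=ctrl.state();print(s['qpos'],s['eef_pos'])
E
```

```text
[  8.580853    15.18305293 -31.28865353  43.51522814   1.75809409
   8.50120177] [0.48808719 0.08506116 0.01898919]
```

View pics/side1c.png

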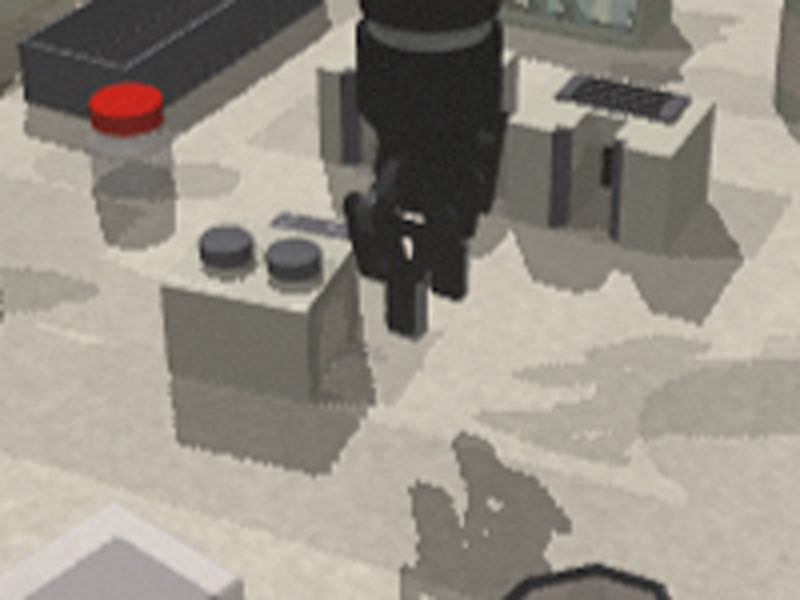

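Call:
{"op": "arm_command", "data": {"deltas": [[40, -20, 0, 0, 0], [40, -10, 0, 0, 0], [40, -8, 0, 0, 0], [40, -8, 0, 0, 0], [40, -8, 0, 0, 0]]}}

```text
time: 6.82
eef_pos: [0.5427, 0.0861, 0.0191]
tcp_rot: [[-1.0, -0.004, -0.004], [-0.004, 1.0, 0.031], [0.004, 0.031, -1.0]]
force: [-2.5, 0.9, 1.3]
finger_gap: 0.0402
```

Call:
{"op": "arm_command", "data": {"deltas": [[40, -6, 0, 0, 0], [40, -6, 0, 0, 0], [40, -6, 0, 0, 0], [40, -6, 0, 0, 0], [40, -6, 0, 0, 0]]}}

```text
time: 7.45
eef_pos: [0.5736, 0.0858, 0.019]
tcp_rot: [[-1.0, -0.004, -0.002], [-0.004, 1.0, 0.03], [0.002, 0.03, -1.0]]
force: [-2.5, -0.6, -0.2]
finger_gap: 0.0401
```

```bash
python3 - <<'E'
from h import *
snap('top','top2')
im=cv2.imread('pics/top2.png')[160:290,255:425]
cv2.imwrite('pics/top2c.png',cv2.resize(im,(785,600),interpolation=cv2.INTER_CUBIC))
E
```

```text
(no output)
```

View pics/top2c.png

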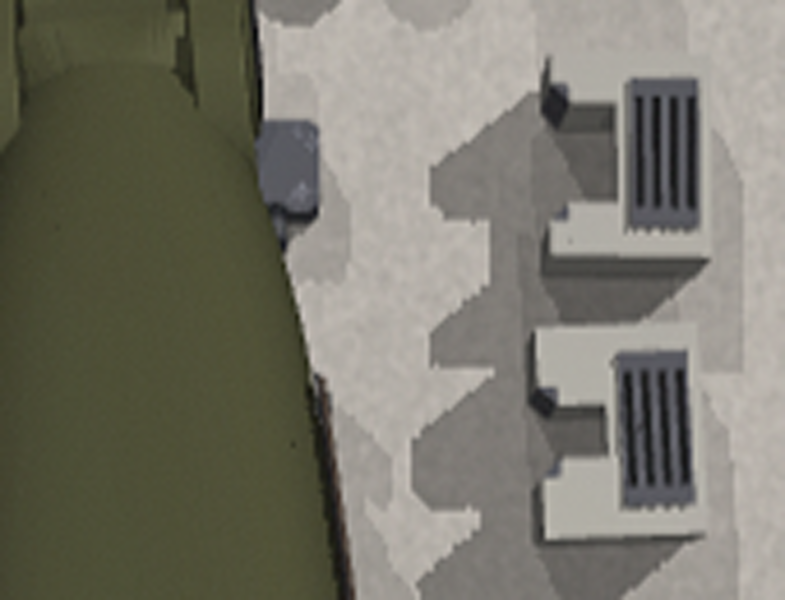

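The plug now points straight at the dock. Its tip edge is at crop column 319 and its far edge at row 120. Next I'll work out how far is left.

```bash
python3 - <<'E'
from h import *
np.set_printoptions(precision=4,suppress=True)
s=lambda a:np.array(a)/(785/170)+[255,160]
print(ray('top',s([[262,120],[295,120],[319,135],[319,200],[290,215]]),.044))
print('orig', ray('top',s([[295,166],[303,172],[300,266]]),.044)) # initial plug far edge, tip edge
E
```

```text
[[ 0.6533  0.0311  0.044 ]
 [ 0.6537  0.0133  0.044 ]
 [ 0.6457  0.0003  0.044 ]
 [ 0.6102 -0.0004  0.044 ]
 [ 0.6017  0.0149  0.044 ]]
orig [[0.6285 0.0128 0.044 ]
 [0.6253 0.0084 0.044 ]
 [0.5741 0.0089 0.044 ]]
```

Call:
{"op": "arm_command", "data": {"deltas": [[40, -4, 0, 0, 0], [40, 0, 0, 0, 0], [40, 20, 0, 0, 0], [40, 0, 40, -50, 0], [40, 0, 50, -50, 0]]}}

```text
time: 8.12
eef_pos: [0.5576, 0.1666, 0.116]
tcp_rot: [[-1.0, -0.002, -0.001], [-0.002, 1.0, 0.031], [0.001, 0.031, -1.0]]
force: [1.4, -0.1, -0.0]
finger_gap: 0.04
```

Call:
{"op": "arm_command", "data": {"deltas": [[40, 0, 0, 0, 10], [40, 0, 0, 0, 10], [40, 0, 0, 0, 10], [40, 0, 0, 0, 10], [40, 0, 0, 0, 10]]}}

```text
time: 8.75
eef_pos: [0.5582, 0.1665, 0.1151]
tcp_rot: [[-0.642, 0.767, 0.0], [0.767, 0.641, 0.031], [0.024, 0.02, -1.0]]
force: [-0.9, 0.2, -0.1]
finger_gap: 0.04
```

Call:
{"op": "arm_command", "data": {"deltas": [[40, 0, 0, 0, 10], [40, 0, 0, 0, 10], [40, 0, 0, 0, 10], [40, 0, 0, 0, 10], [40, 0, 0, 0, 0]]}}

```text
time: 9.38
eef_pos: [0.558, 0.1664, 0.115]
tcp_rot: [[-0.006, 1.0, -0.0], [0.999, 0.006, 0.031], [0.031, -0.0, -1.0]]
force: [-0.8, -0.0, 0.3]
finger_gap: 0.0401
```

Call:
{"op": "arm_command", "data": {"deltas": [[40, 4, 37, 0, 0.3], [40, 4, 37, 0, 0], [40, 0, 0, 50, 0], [40, 0, 0, 46, 0], [40, 0, 0, 0, 0]]}}

```text
time: 10.0
eef_pos: [0.6275, 0.1764, 0.015]
tcp_rot: [[-0.001, 1.0, -0.009], [1.0, 0.002, 0.029], [0.029, -0.009, -1.0]]
force: [-0.5, -0.5, 0.2]
finger_gap: 0.0402
```

```bash
python3 - <<'E'
from h import *
np.set_printoptions(precision=4,suppress=True)
snap('top','top3')
im=cv2.imread('pics/top3.png')[150:270,255:415]
cv2.imwrite('pics/top3c.png',cv2.resize(im,(800,600),interpolation=cv2.INTER_CUBIC))
print(ctrl.state()['eef_pos'])
E
```

```text
[0.6298 0.177  0.0178]
```

View pics/top3c.png

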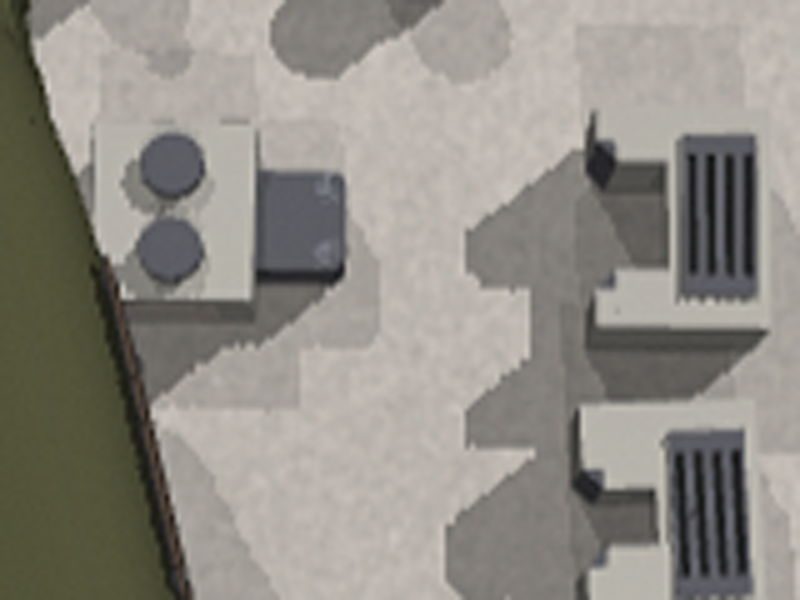

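The cassette is square to the dock: its top spans crop rows 122–300 with the right edge at column 256, and the far dock's gap spans rows 163–270.

```bash
python3 - <<'E'
from h import *
np.set_printoptions(precision=4,suppress=True)
s=lambda a:np.array(a)/5.+[255,150]
print(fit('top',s([[93,122],[256,122],[255,300]]),CB[:3],[.63,.045,-1.57]))
D=np.array([[0,55,72],[85,55,72],[85,-55,72],[0,-55,72],[10,27,72],[35,27,72],[35,-27,72],[10,-27,72]])/1000.
uv=s([[596,110],[768,112],[768,330],[596,328],[618,163],[666,163],[666,270],[615,270]])
print(fit('top',uv,D,[.635,-.12,-1.57]))
c=ray('top',s([[172,165],[170,250]]),.074);print('caps',c,c.mean(0))
E
```

```text
(array([ 0.6335,  0.044 , -1.5472]), np.float64(0.25068115653689915))
(array([ 0.632 , -0.1213, -1.5692]), np.float64(0.7129533774389927))
caps [[0.6527 0.0848 0.074 ]
 [0.6106 0.0845 0.074 ]] [0.6316 0.0846 0.074 ]
```

Call:
{"op": "arm_command", "data": {"deltas": [[40, -20, 2, 0, 0], [40, -12, 0, 0, 0], [40, -8, 0, 0, 0], [40, -8, 0, 0, 0], [40, -10, 0, 0, 0]]}}

```text
time: 10.68
eef_pos: [0.6337, 0.1198, 0.0179]
tcp_rot: [[0.0, 1.0, -0.0], [0.999, -0.0, 0.032], [0.032, -0.0, -0.999]]
force: [0.9, 4.3, 3.4]
finger_gap: 0.0401
```

Call:
{"op": "arm_command", "data": {"deltas": [[40, -12, 0, 0, 0], [40, -12, 0, 0, 0], [40, -12, 0, 0, 0], [40, -12, 0, 0, 0], [40, -12, 0, 0, 0]]}}

```text
time: 11.3
eef_pos: [0.6327, 0.0586, 0.0151]
tcp_rot: [[0.001, 1.0, -0.002], [1.0, -0.001, 0.031], [0.031, -0.002, -1.0]]
force: [0.3, 4.1, 3.3]
finger_gap: 0.0399
```

Call:
{"op": "arm_command", "data": {"deltas": [[40, -12, 0, 0, 0], [40, -10, 0, 0, 0], [40, -8, 0, 0, 0], [40, -6, 0, 0, 0]]}}

```text
time: 11.8
eef_pos: [0.6329, 0.023, 0.0141]
tcp_rot: [[0.001, 1.0, -0.002], [1.0, -0.001, 0.031], [0.031, -0.002, -1.0]]
force: [-0.5, 3.5, 3.0]
finger_gap: 0.0399
```

```bash
python3 - <<'E'
from h import *
np.set_printoptions(precision=4,suppress=True)
snap('top','top4')
im=cv2.imread('pics/top4.png')[150:270,285:445]
cv2.imwrite('pics/top4c.png',cv2.resize(im,(800,600),interpolation=cv2.INTER_CUBIC))
print(ctrl.state()['eef_pos'])
E
```

```text
[0.6328 0.0222 0.0139]
```

View pics/top4c.png

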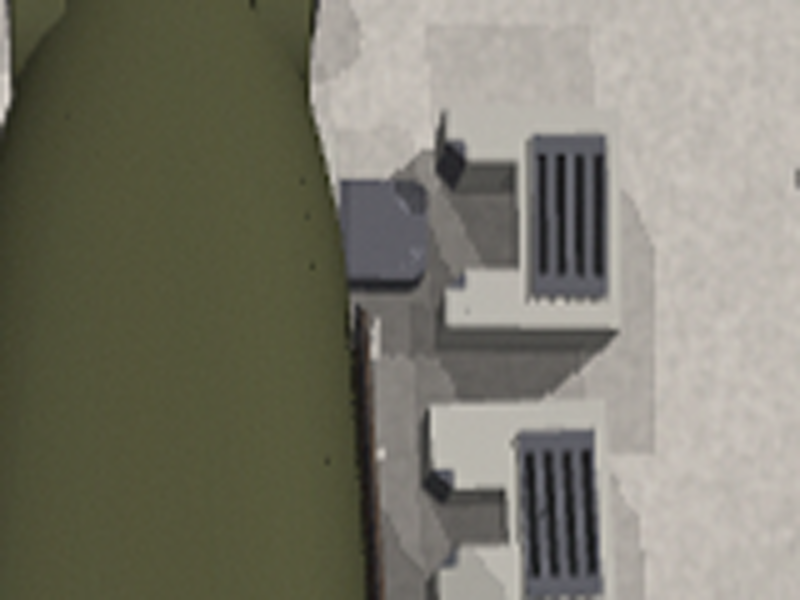

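```bash
python3 - <<'E'
from h import *
np.set_printoptions(precision=4,suppress=True)
s=lambda a:np.array(a)/5.+[285,150]
print(ray('top',s([[350,180],[395,180],[427,205],[427,260],[355,279],[400,280]]),.044))
E
```

```text
[[ 0.6556 -0.0763  0.044 ]
 [ 0.6561 -0.0987  0.044 ]
 [ 0.6437 -0.1147  0.044 ]
 [ 0.6159 -0.1149  0.044 ]
 [ 0.6056 -0.0794  0.044 ]
 [ 0.6056 -0.1016  0.044 ]]
```

The plug's centre line is at x≈0.631 against the dock's 0.632, and the tip is about 6 mm short of the face. I'll push it in.

Call:
{"op": "arm_command", "data": {"deltas": [[40, -6, 0, 0, 0], [40, -5, 0, 0, 0], [40, -5, 0, 0, 0], [40, -5, 0, 0, 0], [40, -5, 0, 0, 0]]}}

```text
time: 12.48
eef_pos: [0.6328, -0.0029, 0.0133]
tcp_rot: [[0.001, 1.0, -0.002], [1.0, -0.001, 0.031], [0.031, -0.002, -1.0]]
force: [-0.2, 3.9, 3.5]
finger_gap: 0.0401
```

Call:
{"op": "arm_command", "data": {"deltas": [[40, -5, 0, 0, 0], [40, -5, 0, 0, 0], [40, -4, 0, 0, 0], [40, -4, 0, 0, 0]]}}

```text
time: 12.98
eef_pos: [0.6329, -0.0208, 0.0127]
tcp_rot: [[0.001, 1.0, -0.002], [1.0, -0.001, 0.031], [0.031, -0.002, -1.0]]
force: [-0.0, 3.3, 3.6]
finger_gap: 0.0399
```

Call:
{"op": "arm_command", "data": {"deltas": [[40, -3, 0, 0, 0], [40, -2, 0, 0, 0], [40, -1, 0, 0, 0]]}}

```text
time: 13.35
eef_pos: [0.6328, -0.0266, 0.0125]
tcp_rot: [[0.001, 1.0, -0.002], [1.0, -0.001, 0.031], [0.031, -0.002, -1.0]]
force: [-0.4, 4.6, 3.0]
finger_gap: 0.04
```

Call:
{"op": "arm_command", "data": {"deltas": [[40, -1, 0, 0, 0], [40, -1, 0, 0, 0]]}}

```text
time: 13.6
eef_pos: [0.6328, -0.0285, 0.0124]
tcp_rot: [[0.001, 1.0, -0.002], [1.0, -0.001, 0.031], [0.031, -0.002, -1.0]]
force: [-0.8, 3.9, 3.6]
finger_gap: 0.0398
```

Call:
{"op": "arm_command", "data": {"deltas": [[40, -1, 0, 0, 0]]}}

```text
time: 13.72
eef_pos: [0.6328, -0.0288, 0.0125]
tcp_rot: [[0.001, 1.0, -0.002], [0.999, -0.001, 0.032], [0.032, -0.002, -0.999]]
force: [-0.7, 7.1, 3.7]
finger_gap: 0.04
```

Call:
{"op": "arm_command", "data": {"deltas": [[40, -1, 0, 0, 0]]}}

```text
time: 13.85
eef_pos: [0.6326, -0.0288, 0.0125]
tcp_rot: [[0.0, 1.0, -0.002], [0.999, -0.0, 0.034], [0.034, -0.002, -0.999]]
force: [-2.5, 9.9, 4.4]
finger_gap: 0.0397
```

Call:
{"op": "arm_command", "data": {"deltas": [[40, -1, 0, 0, 0]]}}

```text
time: 13.98
eef_pos: [0.6325, -0.0289, 0.0125]
tcp_rot: [[-0.001, 1.0, -0.002], [0.999, 0.001, 0.036], [0.036, -0.002, -0.999]]
force: [-3.8, 12.8, 5.5]
finger_gap: 0.0401
```

It stopped at TCP y −0.029 as predicted, and the force is climbing, so the shoulder is on the face. I'll back off and check.

Call:
{"op": "arm_command", "data": {"deltas": [[40, 5, 0, 0, 0], [40, 30, 0, 0, 0], [40, 50, 0, 0, 0], [40, 60, 0, -30, 0], [40, 20, 0, -60, 0]]}}

```text
time: 14.6
eef_pos: [0.6303, 0.1276, 0.102]
tcp_rot: [[-0.001, 1.0, -0.008], [1.0, 0.001, 0.028], [0.028, -0.008, -1.0]]
force: [0.6, -0.5, 1.9]
finger_gap: 0.0402
```

```bash
python3 - <<'E'
from h import *
np.set_printoptions(precision=4,suppress=True)
snap('top','top5');snap('side','side5')
a=cv2.resize(cv2.imread('pics/top5.png')[150:270,320:420],(500,600),interpolation=cv2.INTER_CUBIC)
b=cv2.resize(cv2.imread('pics/side5.png')[190:310,270:330],(300,600),interpolation=cv2.INTER_CUBIC)
cv2.imwrite('pics/end.png',np.hstack([a,b]))
for n in('cassette','dock_wide','white_bottle','amber_bottle','jar','tube_rack','tip_box','kidney_dish','scissors'):
    r=ctrl.tip_of('side',n)
    if r: print(n,ray('side',r[0]['xy'],0)[0][:2],r[0]['score'])
print(ctrl.state()['eef_pos'],ctrl.state()['force'])
E
```

```text
cassette [ 0.6404 -0.1391] 0.59
amber_bottle [0.7847 0.1303] 0.61
jar [ 0.7828 -0.0432] 0.88
tube_rack [ 0.6637 -0.4284] 0.78
tip_box [0.4986 0.3741] 0.8
kidney_dish [0.3048 0.2889] 0.97
scissors [0.6834 0.364 ] 0.7
[0.6324 0.1255 0.1033] [ 0.3793  0.2102 -0.658 ]
```

View pics/end.png

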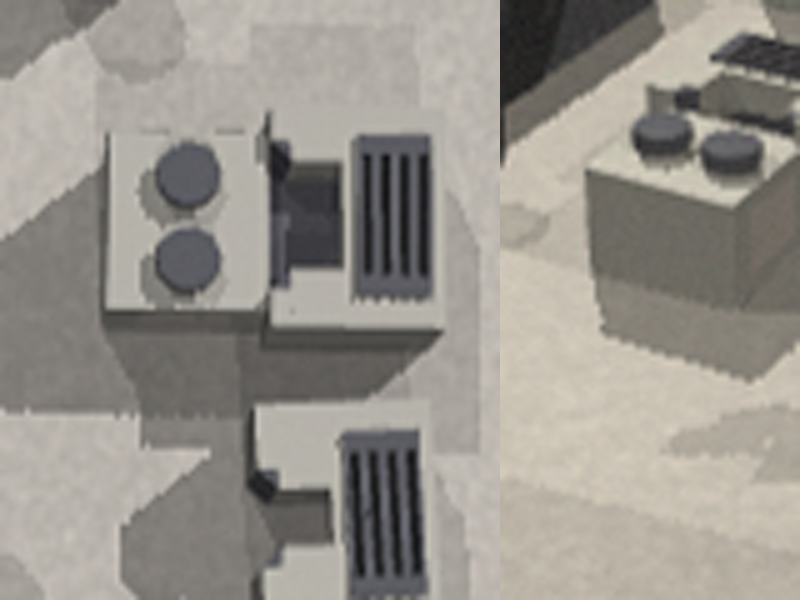

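```bash
python3 - <<'E'
from h import *
np.set_printoptions(precision=4,suppress=True)
s=lambda a:np.array(a)/5.+[320,150]
print(fit('top',s([[108,132],[267,130],[267,309],[106,309]]),CB,[.63,-.12,-1.57]))
D=np.array([[0,55,72],[85,55,72],[85,-55,72],[0,-55,72],[10,27,72],[35,27,72],[35,-27,72],[10,-27,72]])/1000.
uv=s([[271,110],[443,112],[443,330],[271,328],[293,163],[341,163],[341,268],[292,270]])
print(fit('top',uv,D,[.635,-.12,-1.57]))
c=ray('top',s([[189,176],[188,260]]),.074);print('caps',c.mean(0), 'earlier cap-shoulder offset .0405')
E
```

```text
(array([ 0.6324, -0.1215, -1.5549]), np.float64(0.5370056445693763))
(array([ 0.632 , -0.1214, -1.5678]), np.float64(0.8322274135833823))
caps [ 0.63   -0.0816  0.074 ] earlier cap-shoulder offset .0405
```

Vision and force agree, so I'll hand it in.

```bash
python3 -c "
from plant import ctrl
print(ctrl.sign_off())"
```

```text
the job is handed in; nothing more can be done
None
```

The cassette is plugged into the far dock, which is the wide one, and I handed the job in at about 15 s of the 58 s allowed. I used two spread fingertips to push its side, which squared and centred it. Then I pushed its back until it stopped against the dock and moved the arm clear.

**Last checks:**
- **Fit from the top picture:** the cassette is at (0.6324, −0.1215) and the dock mouth at (0.6320, −0.1214). The shoulder is within about 0.5 mm of the face and of the centre line. The yaw difference is about 0.7°. Camera calibration is only good to about 2 mm.
- **Caps:** their midpoint suggests the cassette sits about 2 mm to one side, which is still within the 4 mm limit.
- **Force:** the push stopped at the predicted position, with force rising from 4 N to 13 N and no further motion.
- **Bystanders:** all those found in the last side picture were within about 2 cm of their first positions, which fits detection noise; the jar differed most. I didn't come near any of them.

**Failed or unclear:**
- **White bottle and dock:** the network did not find the white bottle or the wide dock in the last side picture, so the bottle's final position was not checked. The arm was not near it after the start.
- **Cassette detection:** the side-camera network put the cassette origin at (0.640, −0.139), about 2 cm off the fit. It was mostly hidden in that view and scored 0.59, so I went by the top picture and the force.
- **Tool tilt:** the last joint reached its range limit on the way in, which left the tool tilted about 1.8°. The pushes did not seem affected.

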